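# Find the empty hardware bin by pressing its flap, and push it open

### The job

Three of the four flap-topped hardware bins are packed to the brim and one is empty, but shut they look alike. Press down near the front edge of the flaps to find the one that gives, then push that flap down with the fingertips until it stands wide open, and leave it so for the next batch of parts. Do not force the flaps of the full bins, pick nothing up, and leave the tools and hardware on and around the bins where they are.

Things in the scene. Friction and masses are not known exactly. Their poses are not given: they have to be found in the camera images.
- bins: fixed grey steel case of four hardware bins, 220 mm deep (x), 430 wide (y), deck 120 high; origin under its centre on the bench, -x side to the robot. Four identical metal flaps flush in the deck, centred at y = 157.5, 52.5, -52.5, -157.5 mm. All pivot on the line x = -10.5, z = 117 mm. A deck strip 32 mm wide in front of the flaps and a ledge 80 deep behind carry loose hardware; rear edge upstand 18 mm high
- flap_1 (a joint): leftmost (+y) flap, rad: 0 = shut, level ; grows as its front (-x) edge goes down into the bin and its rear part rises; 1.0 and more = wide open, 1.4 = stop. Stiff pivot: turns with about 3 N pressed near the front edge (more nearer the pivot), stays where left. Over a full bin a rubber buffer under its front edge meets the stock after 2 mm and gives about 1 mm per 6 N (0.03 to 0.1 rad in all); over the empty one it goes on
- flap_1_press (a point): point on the top face of the leftmost (+y) flap (moves with it), mid-width, 48 mm in front of the pivot, 18 mm behind the front edge, 120 mm above the bench when shut. The flap is 88 mm wide (y), 5 mm thick, reaches 66 mm in front of its pivot and 36 mm behind; 109 mm of free depth under it if the bin is empty
- flap_2 (a joint): second from the left flap, rad: 0 = shut, level ; grows as its front (-x) edge goes down into the bin and its rear part rises; 1.0 and more = wide open, 1.4 = stop. Stiff pivot: turns with about 3 N pressed near the front edge (more nearer the pivot), stays where left. Over a full bin a rubber buffer under its front edge meets the stock after 2 mm and gives about 1 mm per 6 N (0.03 to 0.1 rad in all); over the empty one it goes on
- flap_2_press (a point): point on the top face of the second from the left flap (moves with it), mid-width, 48 mm in front of the pivot, 18 mm behind the front edge, 120 mm above the bench when shut. The flap is 88 mm wide (y), 5 mm thick, reaches 66 mm in front of its pivot and 36 mm behind; 109 mm of free depth under it if the bin is empty
- flap_3 (a joint): third from the left flap, rad: 0 = shut, level ; grows as its front (-x) edge goes down into the bin and its rear part rises; 1.0 and more = wide open, 1.4 = stop. Stiff pivot: turns with about 3 N pressed near the front edge (more nearer the pivot), stays where left. Over a full bin a rubber buffer under its front edge meets the stock after 2 mm and gives about 1 mm per 6 N (0.03 to 0.1 rad in all); over the empty one it goes on
- flap_3_press (a point): point on the top face of the third from the left flap (moves with it), mid-width, 48 mm in front of the pivot, 18 mm behind the front edge, 120 mm above the bench when shut. The flap is 88 mm wide (y), 5 mm thick, reaches 66 mm in front of its pivot and 36 mm behind; 109 mm of free depth under it if the bin is empty
- flap_4 (a joint): rightmost (-y) flap, rad: 0 = shut, level ; grows as its front (-x) edge goes down into the bin and its rear part rises; 1.0 and more = wide open, 1.4 = stop. Stiff pivot: turns with about 3 N pressed near the front edge (more nearer the pivot), stays where left. Over a full bin a rubber buffer under its front edge meets the stock after 2 mm and gives about 1 mm per 6 N (0.03 to 0.1 rad in all); over the empty one it goes on
- flap_4_press (a point): point on the top face of the rightmost (-y) flap (moves with it), mid-width, 48 mm in front of the pivot, 18 mm behind the front edge, 120 mm above the bench when shut. The flap is 88 mm wide (y), 5 mm thick, reaches 66 mm in front of its pivot and 36 mm behind; 109 mm of free depth under it if the bin is empty
- socket_small: steel socket, 22 mm diameter, 25 mm high, standing on the deck strip in front of the flaps; origin at the centre of its underside; leave it alone
- socket_large: steel socket, 30 mm diameter, 36 mm high, standing on the ledge behind the flaps; origin at the centre of its underside; leave it alone
- hose_clamp: steel hose clamp, ring of 56 mm, 12 mm high, lying on the ledge behind the flaps; origin at the centre of its underside; leave it alone
- bracket: dark steel angle bracket, 120 mm long (its y), 32 mm wide, 31 mm high, on the ledge behind the flaps; origin at the centre of its underside; leave it alone
- ratchet: steel ratchet handle, 265 mm long (its x), about 26 mm high, on the bench to the right; origin at the centre of its underside; leave it alone
- note_pad: blank pale note pad, 76 x 76 x 14 mm, on the bench to the right; origin at the centre of its underside; leave it alone
- wire_brush: wooden-backed wire brush, about 215 mm long (handle to its -x), about 65 mm high, on the bench to the left; origin at the centre of its underside; leave it alone
- grease_jar: closed amber glass jar, 68 mm diameter, 85 mm high, on the bench to the left; origin at the centre of its underside; leave it alone

How it is judged:
By the outcome, as a careful person would: the job done as asked, in the order asked, and still so for the second after the job is handed in, with the robot touching nothing.
It also fails if it takes over 51 s, if anything falls off the work surface, if the arm or the gripper's body presses on something with over 40 N, if the wrist force passes 120 N, or if a joint passes its speed limit or range.

### The arm

A 7-joint arm with a two-finger parallel gripper is mounted at the origin on the work surface. World frame = base frame: x ahead of the robot, y to its left, z up, the work surface at z = 0. Lengths are in m, angles in rad, forces in N, time in s.
With the tool pointing down it reaches from about 0.4 to 0.85 m from the base axis. Payload 10.4 kg.
Tool frame: the origin (TCP) lies at the very end of the fingers, on their centre line; the grasp point (between the pads) lies 19 mm behind it; z points along the fingers, x is the direction in which the jaws open and shut, and the axes are right-handed (so a half turn about z gives the same grasp; the last joint's range is limited). The gripper opens to 87 mm and grips with 3 to 60 N. Pads are 19 mm wide; open, the fingers measure 117 mm over their backs; the gripper's body (75 mm by 190 mm) begins 51 mm behind the grasp point.
Start: joints at [1.129, 0.332, -0.065, 1.46, 0.022, 1.35, -0.088], TCP at [0.254, -0.571, 0.223] pointing down, gripper open.
Joint ranges: [-2.6, 2.6], [-0.5, 2.12], [-1.47, 1.34], [0.16, 2.42], [-1.27, 4.41], [0.06, 2.06], [-2.6, 2.6]. Speed limits (rad/s): [2.22, 2.22, 2.79, 2.79, 3.14, 3.14, 3.14].

### API

Orientations are given as a unit quaternion [x, y, z, w].
In Python, from bench import r gives the robot as it stands. The module is installed in compiled form; this text tells all that it offers.
- The arm moves only by the tool carry_out, never from a script. Its argument "commands" is a list that holds one entry, the list of rows, each a list of 7 numbers: the closure in counts, from 0 (fully open) to 255 (shut), then the shift along the tool's x, y, z in units of 25 mm (1.0 is 25 mm), then the turn, a rotation vector about the tool's x, y, z in units of 5 degrees (1.0 is 5 degrees). A call has 1 to 12 rows; each row is the pose to reach, as a shift and turn from the pose measured when the call began, along the tool's axes at that moment; what a row does not reach only later rows make up. A row lasts 1/8 s, in which the tool goes at most 62.5 mm and 10.7 degrees, less where a joint would pass 70% of its speed; a pose out of reach is approached as far as the arm can. A call with a gripper value outside its range is refused whole. The fingers move at their own pace and stop on an object; "grip_force" is the grip in N (left out, the last holds). Time passes only in rows, so rows that repeat a pose let the fingers close. It gives the time, the measured TCP pose, the force and the opening at its end, in the units of the state.
- r.read_state(): the state, without advancing time (a new reading comes with each control period).
- r.camera(name): name is "scene" or "top"; returns the picture (384x512x3 uint8, blue, green, red); there is no depth.
- r.camera_info(name): a dict with "fx", "fy", "cx", "cy" (pixels), "origin" and "rotation" of the camera in the world. Camera axes: x right, y down, z forward; pixel columns grow to the right and rows downward; lengths in m; the calibration is good to about 2 mm. A picture is of the moment at which its call begins. camera_info takes no time and is no camera call.
- r.close_job(): hands the job in, once; it reports no verdict.
The state is a dict: "time": time; "joint_positions": joint angles; "joint_vel": joint speeds; "joint_torque": joint torques, N m; "ee_pos": TCP position; "eef_rot": TCP orientation; "ft_force": force on the tool from outside, world axes, zero at the start; "torque": the same for the moment, N m; "width": finger opening in m.
Only numpy, scipy, OpenCV 4.12 (cv2) and the standard library are available. Lean on these libraries where they do the work, as an engineer would, in place of code of your own. Each camera call takes 0.05 s, during which the arm holds its last target.

## Working session

There is one attempt and no reset: what is moved stays moved. The work goes in short steps, Python scripts to look and compute and a tool call to move; the robot and the scene stay as the last step left them, time stands still between calls to the robot, and variables do not carry over. Pictures are saved under pics/ and viewed, and the job is handed in when it is done.

Besides the shell and the picture viewer there is one more tool, called after "Request:" as a command line: name --argument value ..., lists and objects as JSON in quotes. carry_out: Moves the arm, as the interface text tells. Its arguments: {"type":"object","properties":{"commands":{"type":"array"},"grip_force":{"type":"number"}},"required":["commands"]}

```bash
mkdir -p pics
python3 - <<'E'
from bench import r
import cv2
for n in("scene","top"):
    cv2.imwrite(f"pics/{n}0.png",r.camera(n)); i=r.camera_info(n); print(n,i)
s=r.read_state(); print(s)
E
```

```text
scene {'fx': 423.3439484285554, 'fy': 423.3439484285554, 'cx': 258.7368238244777, 'cy': 188.30834685037294, 'origin': array([1.40449644, 0.2456753 , 0.93265648]), 'rotation': array([ 0.53267817,  0.74994077, -0.31540419, -0.23315877])}
top {'fx': 352.2630856889914, 'fy': 352.2630856889914, 'cx': 255.38130755469166, 'cy': 184.79572509734462, 'origin': array([ 0.34517667, -0.01766147,  1.30087465]), 'rotation': array([ 0.70560063, -0.70334205,  0.06688356, -0.05444538])}
{'time': 0.1, 'joint_positions': array([ 1.12941882,  0.33277582, -0.06469075,  1.46083715,  0.02162657,
        1.34988621, -0.08851009]), 'joint_vel': array([-0.00021712, -0.0007615 , -0.00060459, -0.00200744, -0.0013644 ,
       -0.00073151,  0.00060269]), 'joint_torque': array([ 4.23851179e-04, -6.24545360e+01,  2.41092662e-02, -3.90720999e+01,
       -6.14078692e-02,  3.66218237e-02,  2.72304658e-05]), 'ee_pos': array([ 0.25400195, -0.57069605,  0.22186363]), 'eef_rot': array([ 8.38644346e-01, -5.44679074e-01, -5.28975697e-04, -2.94056140e-04]), 'ft_force': array([-0.24061726,  0.29011213,  0.63485851]), 'torque': array([ 0.02823405, -0.02066261, -0.02324093]), 'width': 0.08714527066435433}
```

View pics/scene0.png

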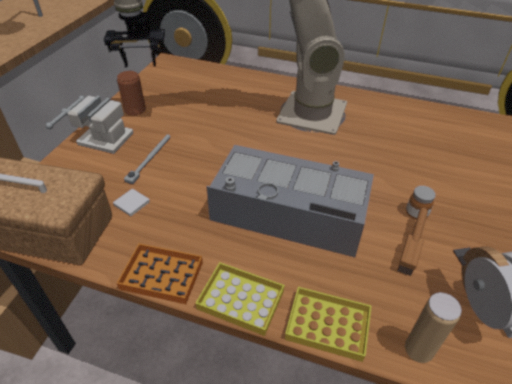

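View pics/top0.png

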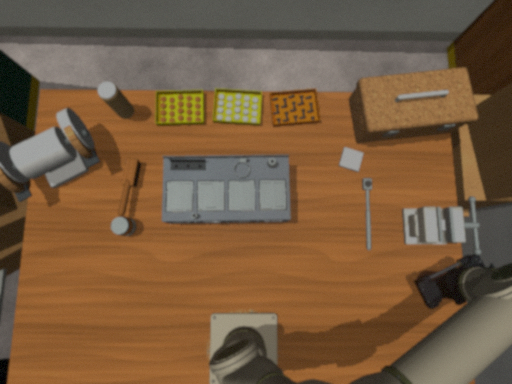

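The scene view shows the case at about (290,195), with the robot behind it. In the top view the case spans about (163..291, 155..223), with the flaps in the row at y≈195. I'll zoom in.

Run:
```python
import cv2
a=cv2.imread("pics/top0.png")[145:235,150:305]
cv2.imwrite("pics/topz.png",cv2.resize(a,None,fx=5,fy=5,interpolation=cv2.INTER_CUBIC))
a=cv2.imread("pics/scene0.png")[140:255,200:380]
cv2.imwrite("pics/scenez.png",cv2.resize(a,None,fx=4.4,fy=4.4,interpolation=cv2.INTER_CUBIC))
```

```text
(no output)
```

View pics/topz.png

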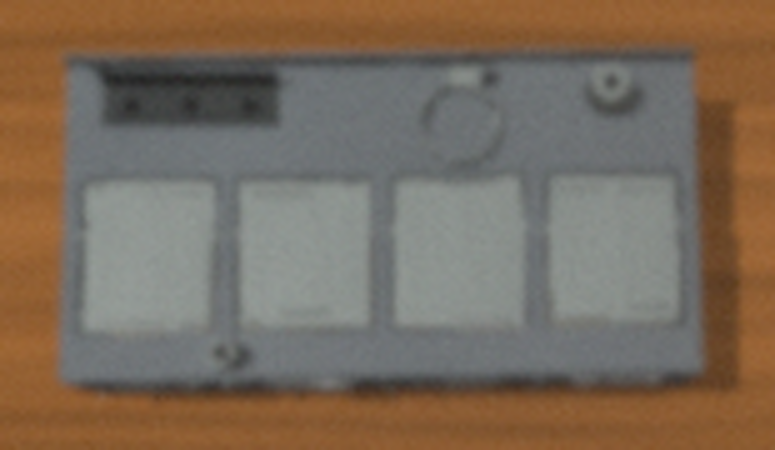

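View pics/scenez.png

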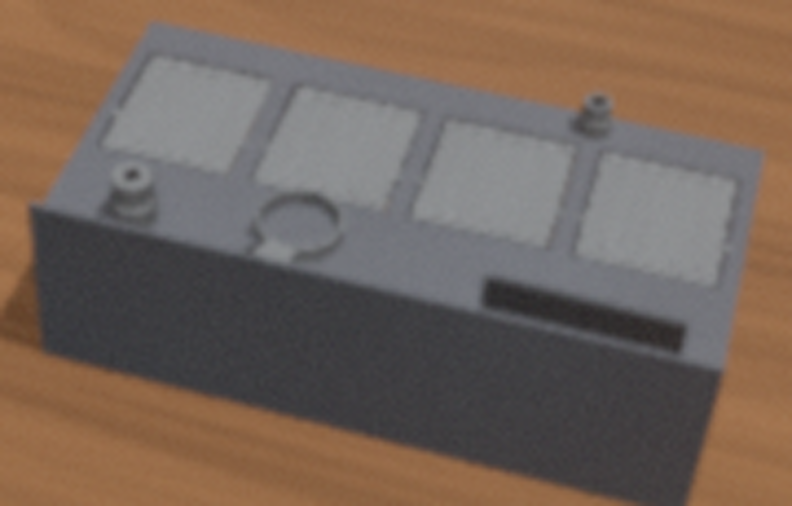

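```bash
cat > h.py <<'E'
import numpy as np
from bench import r
from scipy.spatial.transform import Rotation as R
from scipy.optimize import least_squares
def proj(n,P):
    i=r.camera_info(n);q=R.from_quat(i["rotation"])
    c=q.inv().apply(np.atleast_2d(P)-i["origin"])
    return np.c_[i["fx"]*c[:,0]/c[:,2]+i["cx"],i["fy"]*c[:,1]/c[:,2]+i["cy"]]
def ray(n,px,z):
    i=r.camera_info(n);q=R.from_quat(i["rotation"])
    d=q.apply([(px[0]-i["cx"])/i["fx"],(px[1]-i["cy"])/i["fy"],1]);o=i["origin"]
    return o+d*(z-o[2])/d[2]
E
python3 - <<'E'
from h import *
yc=[.1575,.0525,-.0525,-.1575]
T=[(85,181),(214,180),(211,329),(84,331),(239,181),(371,181),(367,326),(239,328),(394,179),(522,178),(524,325),(393,327),(549,177),(677,174),(681,321),(551,323)]
T=(np.array(T)+.5)/5-.5+[150,145]
PT=np.array([(x,y+s,.12) for y in yc for x,s in((.0255,.044),(.0255,-.044),(-.0765,-.044),(-.0765,.044))])
S=[(607,154),(738,184),(718,284),(577,255),(450,122),(575,146),(552,244),(413,216),(298,90),(418,112),(388,207),(258,177),(155,58),(268,82),(238,168),(105,142)]
S=(np.array(S)+.5)/4.4-.5+[200,140]
PS=np.array([(x,y+s,.12) for y in yc for x,s in((-.0765,-.044),(-.0765,.044),(.0255,.044),(.0255,-.044))])
def W(p,P): return R.from_euler('z',p[2]).apply(P)+[p[0],p[1],p[3] if len(p)>3 else 0]
ft=lambda p:(proj("top",W(p,PT))-T).ravel(); fs=lambda p:(proj("scene",W(p,PS))-S).ravel()
for nm,f in(("top",ft),("scene",fs),("both",lambda p:np.r_[ft(p),fs(p)])):
    s=least_squares(f,[.55,0.05,0]); print(nm,s.x,np.sqrt(np.mean(s.fun**2)))
s4=least_squares(lambda p:np.r_[ft(p),fs(p)],[.55,.05,0,0]);print("with z",s4.x,np.sqrt(np.mean(s4.fun**2)))
p=s.x
for k,y in enumerate(yc):print(k+1,W(p,np.array([[-.0585,y,.12]])),W(p,np.array([[-.0105,y,.117]])))
sp=(np.array([232,356])+.5)/5-.5+[150,145];w=ray("top",sp,.135);print("socket small",w,R.from_euler('z',-p[2]).apply(w-[p[0],p[1],0]))
sp=(np.array([596,112])+.5)/4.4-.5+[200,140];w=ray("scene",sp,.135);print("socket small",w,R.from_euler('z',-p[2]).apply(w-[p[0],p[1],0]))
E
```

```text
top [0.54014074 0.06159124 0.01749457] 0.2827429998267923
scene [0.54413684 0.06390868 0.02148162] 0.9509721995271222
both [0.54166622 0.06275334 0.01884401] 0.823519967594711
with z [ 0.54036862  0.06257768  0.01938816 -0.00391793] 0.682862383516662
1 [[0.48020885 0.21912307 0.12      ]] [[0.52820033 0.22002753 0.117     ]]
2 [[0.48218735 0.11414171 0.12      ]] [[0.53017883 0.11504617 0.117     ]]
3 [[0.48416586 0.00916035 0.12      ]] [[0.53215734 0.01006481 0.117     ]]
4 [[ 0.48614436 -0.095821    0.12      ]] [[ 0.53413584 -0.09491655  0.117     ]]
socket small [0.44276961 0.15769063 0.135     ] [-0.09709016  0.09678394  0.135     ]
socket small [0.44779123 0.16358665 0.135     ] [-0.09195833  0.10258428  0.135     ]
```

```bash
cat >> h.py <<'E'
C=np.array([.541,.0625]);YAW=.0185
YC={1:.1575,2:.0525,3:-.0525,4:-.1575}
def loc(x,y,z): return R.from_euler('z',YAW).apply([x,y,z])+[C[0],C[1],0]
def tow(w): return R.from_euler('z',-YAW).apply(np.array(w)-[C[0],C[1],0])
def ori(tilt=0,extra=0): # jaw along case y; tilt: body leans to robot (tip fwd)
    return R.from_euler('z',YAW+extra)*R.from_euler('y',-np.deg2rad(tilt))*R.from_matrix(np.array([[0,-1,0],[-1,0,0],[0,0,-1]]).T)
def cmd(p,o):
    s=r.read_state();q=R.from_quat(s["eef_rot"])
    return np.round(q.inv().apply(p-s["ee_pos"])/.025,3),np.round(np.rad2deg((q.inv()*o).as_rotvec())/5,3)
def st():
    s=r.read_state();q=R.from_quat(s["eef_rot"])
    print("t",round(s["time"],2),"local mm",np.round(tow(s["ee_pos"])*1e3,1),"F",np.round(s["ft_force"],1),"w",round(s["width"],4),"orierr deg",np.round(np.rad2deg((ori().inv()*q).as_rotvec()),1))
E
python3 - <<'E'
from h import *
st();print(cmd(loc(-.0585,YC[4],.15),ori()));print(cmd(loc(-.0585,YC[4],.20),ori()))
E
```

```text
t 0.1 local mm [-298.7 -627.8  221.9] F [-0.2  0.3  0.6] w 0.0871 orierr deg [ -0.   -0.1 -22.9]
(array([-13.577, -16.178,   2.89 ]), array([4.000e-03, 1.300e-02, 4.587e+00]))
(array([-13.58 , -16.177,   0.89 ]), array([4.000e-03, 1.300e-02, 4.587e+00]))
```

Request:
carry_out --commands '[[[255, -1.5, -1.8, 0.1, 0, 0, 0.5], [255, -3, -3.6, 0.2, 0, 0, 1], [255, -4.5, -5.4, 0.3, 0, 0, 1.5], [255, -6, -7.2, 0.4, 0, 0, 2], [255, -7.5, -9, 0.5, 0, 0, 2.6], [255, -9, -10.8, 0.6, 0, 0, 3.1], [255, -10.5, -12.6, 0.7, 0, 0, 3.6], [255, -12, -14.3, 0.8, 0, 0, 4.1], [255, -13.58, -16.18, 0.9, 0, 0, 4.59], [255, -13.58, -16.18, 2, 0, 0, 4.59], [255, -13.58, -16.18, 2.9, 0, 0, 4.59], [255, -13.58, -16.18, 2.9, 0, 0, 4.59]]]'

```text
time: 1.6
ee_pos: [0.4842, -0.0956, 0.1482]
eef_rot: [0.714, -0.701, -0.002, 0.001]
ft_force: [-0.2, 0.6, 0.0]
width: 0.0004
```

Run:
```python
from h import *
st();print(cmd(loc(-.0585,YC[4],.12),ori()))
import cv2
a=r.camera("top");cv2.imwrite("pics/t1.png",cv2.resize(a[120:250,130:330],None,fx=4,fy=4))
a=r.camera("scene");cv2.imwrite("pics/s1.png",cv2.resize(a[60:260,180:400],None,fx=3,fy=3))
```

```text
t 1.6 local mm [ -59.7 -157.1  148.2] F [-0.2  0.6  0. ] w 0.0004 orierr deg [-0.2 -0.1 -0. ]
(array([ 0.02 , -0.054,  1.127]), array([0.046, 0.025, 0.   ]))
```

View pics/s1.png

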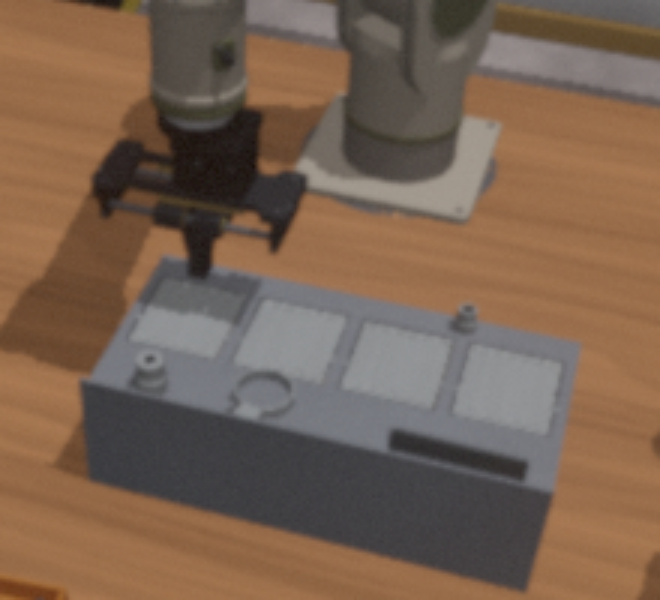

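View pics/t1.png

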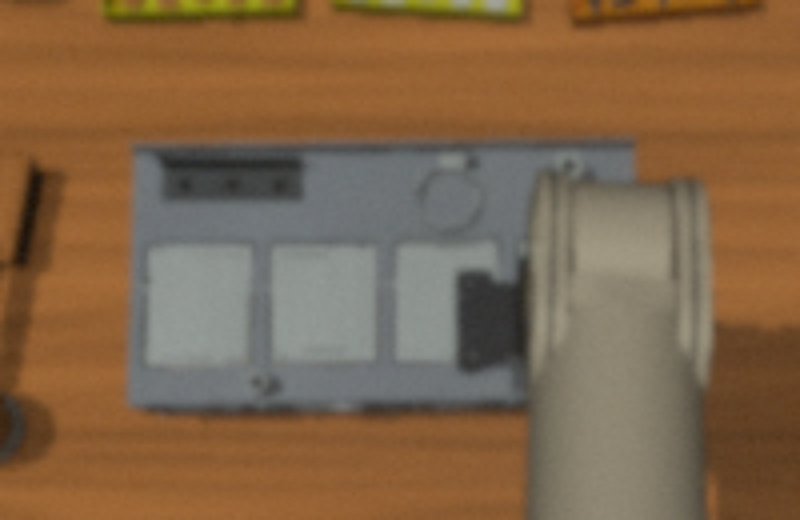

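The fingertips are over flap 4's front half (scene crop 200,270), and the wide gripper body lies along y. I'll press gently now.

Request:
carry_out --commands '[[[255, 0, 0, 0.5, 0, 0, 0], [255, 0, 0, 0.95, 0, 0, 0], [255, 0, 0, 1.05, 0, 0, 0], [255, 0, 0, 1.15, 0, 0, 0], [255, 0, 0, 1.2, 0, 0, 0], [255, 0, 0, 1.25, 0, 0, 0], [255, 0, 0, 1.25, 0, 0, 0]]]'

```text
time: 2.58
ee_pos: [0.4857, -0.096, 0.1192]
eef_rot: [0.713, -0.701, -0.0, -0.0]
ft_force: [-0.2, -0.5, 1.2]
width: 0.0003
```

Request:
carry_out --commands '[[[255, 0, 0, 0.08, 0, 0, 0], [255, 0, 0, 0.12, 0, 0, 0], [255, 0, 0, 0.12, 0, 0, 0]]]'

```text
time: 2.95
ee_pos: [0.4858, -0.096, 0.1177]
eef_rot: [0.713, -0.701, -0.0, -0.0]
ft_force: [-8.0, 2.1, 16.8]
width: 0.0007
```

Request:
carry_out --commands '[[[255, 0, 0, -0.6, 0, 0, 0], [255, -1.5, 0, -1.2, 0, 0, 0], [255, -3.5, 0, -1.2, 0, 0, 0], [255, -4.2, 0, -1.0, 0, 0, 0], [255, -4.2, 0, -0.5, 0, 0, 0], [255, -4.2, 0, -0.25, 0, 0, 0], [255, -4.2, 0, -0.15, 0, 0, 0], [255, -4.2, 0, -0.15, 0, 0, 0]]]'

```text
time: 3.95
ee_pos: [0.4839, 0.0082, 0.1213]
eef_rot: [0.713, -0.701, -0.0, -0.0]
ft_force: [-0.7, -0.7, -0.2]
width: 0.0004
```

Run:
```python
from h import *
st();print(cmd(loc(-.0585,YC[3],.12),ori()))
```

```text
t 3.95 local mm [-58.1 -53.2 121.3] F [-0.7 -0.7 -0.2] w 0.0004 orierr deg [-0.  -0.   0.1]
(array([-0.029,  0.016,  0.051]), array([ 0.003,  0.005, -0.02 ]))
```

Request:
carry_out --commands '[[[255, 0, 0, 0.08, 0, 0, 0], [255, 0, 0, 0.14, 0, 0, 0], [255, 0, 0, 0.18, 0, 0, 0], [255, 0, 0, 0.18, 0, 0, 0]]]'

```text
time: 4.45
ee_pos: [0.4841, 0.0081, 0.1169]
eef_rot: [0.713, -0.701, -0.0, -0.0]
ft_force: [0.3, 0.8, 0.9]
width: 0.0004
```

Request:
carry_out --commands '[[[255, 0, 0, 0.04, 0, 0, 0], [255, 0, 0, 0.08, 0, 0, 0], [255, 0, 0, 0.08, 0, 0, 0]]]'

```text
time: 4.82
ee_pos: [0.4842, 0.0081, 0.1149]
eef_rot: [0.713, -0.701, 0.0, -0.0]
ft_force: [1.8, -0.3, 2.3]
width: 0.0
```

Request:
carry_out --commands '[[[255, 0, 0, 0.08, 0, 0, 0], [255, 0, 0, 0.16, 0, 0, 0], [255, 0, 0, 0.16, 0, 0, 0]]]'

```text
time: 5.2
ee_pos: [0.4841, 0.0082, 0.1107]
eef_rot: [0.713, -0.701, -0.0, -0.0]
ft_force: [0.1, 0.2, 1.3]
width: 0.0005
```

Flap 3 gives: it is down 9 mm with almost no force, where flap 4 went to 17 N at about 2 mm. Next I'll plan the arc to push it open.

Run:
```python
from h import *
st()
y=YC[3]
for th,x,z,t in((.5,-58.5,99,0),(.7,-58.5,88,2),(.9,-57,75.5,4),(1.0,-52.8,71.5,6),(1.1,-48.1,68.5,8),(1.15,-45.6,67.2,8)):
    a,b=cmd(loc(x/1e3,y,z/1e3),ori(t)); print(th,a,b)
print((ori(8)).as_matrix()[:,2])
import cv2
a=r.camera("scene");cv2.imwrite("pics/s2.png",cv2.resize(a[60:260,180:400],None,fx=3,fy=3))
```

```text
t 5.2 local mm [-57.9 -53.3 110.7] F [0.1 0.2 1.3] w 0.0005 orierr deg [ 0.  -0.   0.1]
0.5 [-0.03   0.025  0.467] [-0.003  0.005 -0.019]
0.7 [-0.03   0.025  0.907] [ 0.397  0.005 -0.019]
0.9 [-0.03  -0.035  1.407] [ 0.797  0.005 -0.019]
1.0 [-0.03  -0.203  1.567] [ 1.197  0.004 -0.019]
1.1 [-0.03  -0.391  1.687] [ 1.597  0.004 -0.019]
1.15 [-0.03  -0.491  1.739] [ 1.597  0.004 -0.019]
[ 0.13914929  0.00257456 -0.99026807]
```

View pics/s2.png

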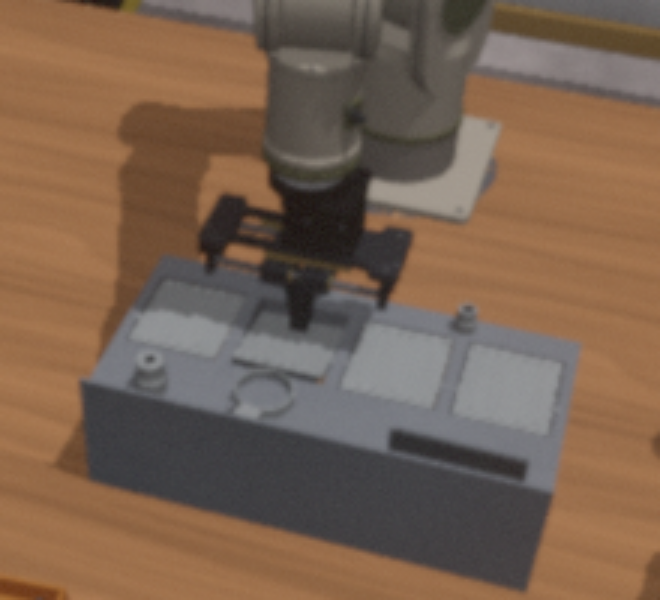

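The flap under the fingers at (295,340) is visibly tilted, its rear edge raised and clear of the clamp.

Request:
carry_out --commands '[[[255, 0, 0, 0.15, 0, 0, 0], [255, 0, 0, 0.3, 0, 0, 0], [255, 0, 0, 0.47, 0, 0, 0], [255, 0, 0, 0.62, 0.1, 0, 0], [255, 0, 0, 0.77, 0.3, 0, 0], [255, 0, 0, 0.91, 0.4, 0, 0], [255, 0, 0, 0.91, 0.4, 0, 0]]]'

```text
time: 6.12
ee_pos: [0.4833, 0.0081, 0.0875]
eef_rot: [0.713, -0.701, 0.012, -0.012]
ft_force: [-0.1, -0.7, 0.0]
width: 0.0004
```

Run:
```python
from h import *
st()
y=YC[3]
for th,x,z,t in((.8,-58.0,82,3),(.9,-57,75.5,4),(1.0,-52.8,71.5,6),(1.1,-48.1,68.5,8),(1.15,-45.6,67.2,8)):
    a,b=cmd(loc(x/1e3,y,z/1e3),ori(t)); print(th,a,b)
```

```text
t 6.12 local mm [-58.7 -53.3  87.5] F [-0.1 -0.7  0. ] w 0.0004 orierr deg [ 1.9 -0.   0.1]
0.8 [-0.033 -0.019  0.219] [ 0.211  0.002 -0.019]
0.9 [-0.033 -0.05   0.48 ] [ 0.411  0.002 -0.019]
1.0 [-0.033 -0.213  0.646] [ 0.811  0.002 -0.019]
1.1 [-0.034 -0.397  0.772] [ 1.211e+00  1.000e-03 -1.900e-02]
1.15 [-0.034 -0.495  0.828] [ 1.211e+00  1.000e-03 -1.900e-02]
```

Request:
carry_out --commands '[[[255, 0, 0, 0.11, 0.1, 0, 0], [255, 0, -0.02, 0.22, 0.2, 0, 0], [255, 0, -0.03, 0.35, 0.3, 0, 0], [255, 0, -0.05, 0.48, 0.4, 0, 0], [255, 0, -0.13, 0.56, 0.6, 0, 0], [255, 0, -0.21, 0.65, 0.8, 0, 0], [255, 0, -0.3, 0.71, 1.0, 0, 0], [255, 0, -0.4, 0.77, 1.2, 0, 0], [255, 0, -0.4, 0.77, 1.2, 0, 0]]]'

```text
time: 7.25
ee_pos: [0.4937, 0.0083, 0.0683]
eef_rot: [0.711, -0.699, 0.049, -0.05]
ft_force: [-1.4, -0.7, 0.7]
width: 0.0003
```

Run:
```python
from h import *
st()
y=YC[3]
for x,z,t in((-45.6,67.2,8),(-43.5,66.5,9),(-58,80,3),(-58,130,0),(-75,190,0)):
    a,b=cmd(loc(x/1e3,y,z/1e3),ori(t)); print(x,z,a,b)
import cv2
a=r.camera("scene");cv2.imwrite("pics/s3.png",cv2.resize(a[60:260,180:400],None,fx=3,fy=3))
```

```text
t 7.25 local mm [-48.2 -53.3  68.3] F [-1.4 -0.7  0.7] w 0.0003 orierr deg [ 7.9 -0.   0.1]
-45.6 67.2 [-0.034 -0.099  0.06 ] [ 0.01   0.    -0.018]
-43.5 66.5 [-0.034 -0.178  0.099] [ 0.21  -0.    -0.018]
-58 80 [-0.033  0.322 -0.516] [-0.99   0.001 -0.018]
-58 130 [-0.034  0.045 -2.497] [-1.59e+00  1.00e-03 -1.80e-02]
-75 190 [-0.033  0.387 -4.968] [-1.59e+00  1.00e-03 -1.80e-02]
```

View pics/s3.png

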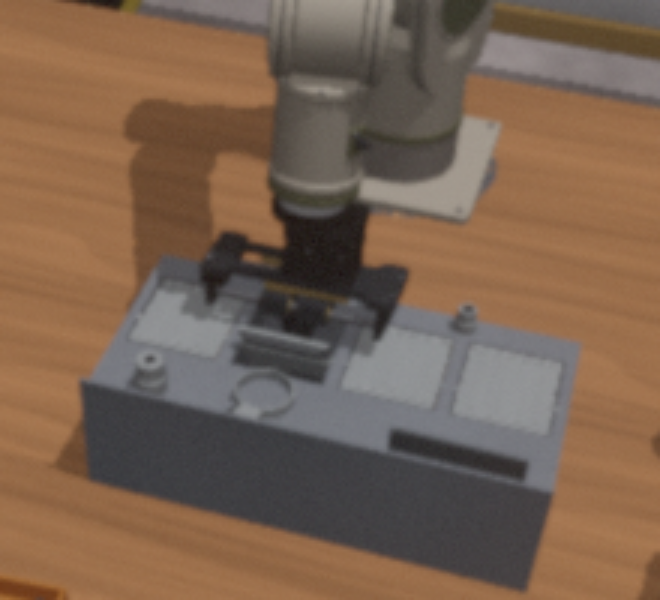

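Flap 3 now stands steep (rear edge at about (285,340)). I'll push it a touch further for margin, then back out away from the flap and up.

Request:
carry_out --commands '[[[255, 0, -0.1, 0.04, 0.1, 0, 0], [255, 0, -0.18, 0.06, 0.2, 0, 0], [255, 0, -0.22, 0.06, 0.2, 0, 0], [255, 0, -0.22, 0.06, 0.2, 0, 0]]]'

```text
time: 7.8
ee_pos: [0.4993, 0.0083, 0.0676]
eef_rot: [0.711, -0.699, 0.054, -0.055]
ft_force: [-3.1, -0.6, -1.0]
width: 0.0007
```

Run:
```python
from h import *
st()
y=YC[3]
for x,z,t in((-50,71,7),(-58,80,4),(-58,125,1),(-75,200,0)):
    a,b=cmd(loc(x/1e3,y,z/1e3),ori(t)); print(x,z,a,b)
```

```text
t 7.8 local mm [-42.6 -53.4  67.6] F [-3.1 -0.6 -1. ] w 0.0007 orierr deg [ 8.9 -0.   0.1]
-50 71 [-0.037  0.269 -0.181] [-0.382  0.    -0.02 ]
-58 80 [-0.036  0.53  -0.586] [-0.982  0.001 -0.02 ]
-58 125 [-0.037  0.251 -2.364] [-1.582e+00  1.000e-03 -2.000e-02]
-75 200 [-0.036  0.458 -5.433] [-1.782e+00  1.000e-03 -2.000e-02]
```

Request:
carry_out --commands '[[[255, 0, 0.15, -0.08, -0.2, 0, 0], [255, 0, 0.27, -0.2, -0.4, 0, 0], [255, 0, 0.53, -0.6, -1, 0, 0], [255, 0, 0.4, -1.4, -1.3, 0, 0], [255, 0, 0.25, -2.4, -1.6, 0, 0], [255, 0, 0.4, -4, -1.8, 0, 0], [255, 0, 1.2, -5.8, -1.8, 0, 0], [255, 2, 2.5, -6.8, -1.8, 0, 0], [255, 4, 3.5, -6.8, -1.8, 0, 0], [255, 6, 3.5, -6.8, -1.8, 0, 0], [255, 8, 3.5, -6.8, -1.8, 0, 0], [255, 8, 3.5, -6.8, -1.8, 0, 0]]]'

```text
time: 9.3
ee_pos: [0.3894, -0.1969, 0.2222]
eef_rot: [0.711, -0.703, -0.001, 0.0]
ft_force: [0.3, 0.6, -0.2]
width: 0.0003
```

Run:
```python
from h import *
st()
import cv2
a=r.camera("scene");cv2.imwrite("pics/s4.png",cv2.resize(a[120:270,180:400],None,fx=3.6,fy=3.6))
a=r.camera("top");cv2.imwrite("pics/t4.png",cv2.resize(a[145:235,150:305],None,fx=5,fy=5,interpolation=cv2.INTER_CUBIC))
```

```text
t 9.3 local mm [-156.3 -256.6  222.2] F [ 0.3  0.6 -0.2] w 0.0003 orierr deg [-0.1 -0.   0.4]
```

View pics/s4.png

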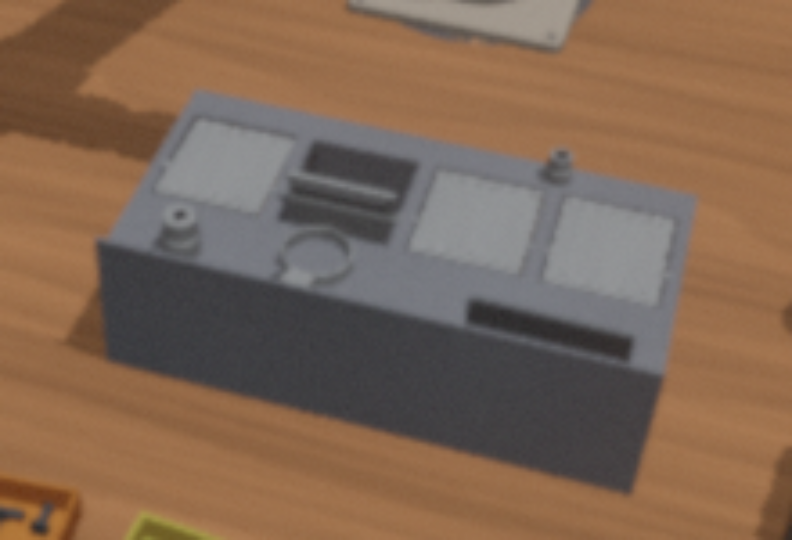

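View pics/t4.png

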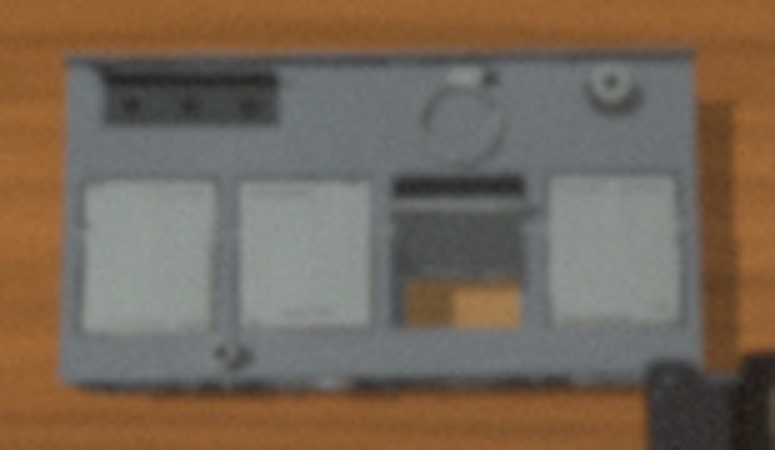

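Flap 3 stands steeply open and the bin is empty (opening at top crop (460,305)). The clamp, both sockets and the bracket are unmoved. I'll estimate the angle from the two flap edges.

Run:
```python
from h import *
for th in(.9,1.0,1.1,1.2,1.3):
    f=np.array([-np.cos(th),-np.sin(th)]);n=np.array([-np.sin(th),np.cos(th)]);pv=np.array([-10.5,117])
    o=[]
    for s in(66,-36):
        q=(pv+s*f+3*n)/1e3; o.append((loc(q[0],-.0525,q[1])))
    t=(proj("top",o)-[150,145]+.5)*5; s=(proj("scene",o)-[180,120]+.5)*3.6
    print(th,"top front row",t[0,1].round(),"rear row",t[1,1].round(),"scene rear",s[1].round())
```

```text
0.9 top front row 301.0 rear row 192.0 scene rear [340. 191.]
1.0 top front row 294.0 rear row 196.0 scene rear [341. 186.]
1.1 top front row 287.0 rear row 201.0 scene rear [343. 182.]
1.2 top front row 279.0 rear row 205.0 scene rear [344. 178.]
1.3 top front row 271.0 rear row 210.0 scene rear [345. 175.]
```

```bash
python3 -c "
from bench import r
print(r.close_job())"
```

```text
the job is handed in; nothing more can be done
None
```

Flap 3 (third from the left) was over the empty bin. I pushed it wide open, left it standing and handed the job in after about 9.4 s.

- **Finding the bin:** Flap 4 stopped at about 17 N after roughly 2 mm of travel, so I took it as full and left it. Flap 3 kept going at 1–2 N past 9 mm. I did not press flaps 1 and 2.
- **Opening:** I pushed flap 3 along its arc with the closed fingertips, then backed out without touching it and moved the arm clear.
- **Last checks:** The flap edges in the top view put it at about 1.2 rad, and its rear edge in the scene view agrees within a few pixels, near 1.1 rad. Both are above the 1.0 rad asked for. The other three flaps look shut. The sockets, clamp and bracket look unmoved. The wrist force read about zero once clear.
- **Disagreement:** The two cameras placed the case about 4 mm apart, so I used an average. The presses and the push both worked from it.
- **Not checked:** I did not check the jar, wire brush, ratchet and note pad again at the end. The arm's path did not go near them.

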